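# Bed a canister lid with the ratchet press, then let the press off

## Task

Wind the ratchet knob clockwise, click by click, until the press bears firmly on the lid down inside the canister (about 100 N, never more than 150 N, or the canister cracks), then let go and leave the press held by its pawl alone for a second. Then tip the pawl back by its ball lever so that it stays off the teeth, and turn the knob back anticlockwise to its stop so that the plate is fully raised. Leave the mug, the bottle and the mill where they stand.

Things in the scene. Friction and masses are not known exactly. Their poses are not given: they have to be found in the camera images.
- press: Fixed steel press: base 170 x 250 x 18 mm, two posts, deck 150 x 226 mm, top at 186 mm. Origin: centre of the base's underside, on the knob axis; x towards the pawl's side; yaw varies. On the deck a level ratchet wheel, radius 66 mm, tooth tops at 208 mm; above it on a thin hub a round ribbed black rubber knob, diameter 54 mm, 226 to 262 mm high.
- knob_grip (a point): Point on the knob's axis, 248 mm above the press's origin: the height for the TCP to grip, from above at any yaw. The plate hangs from the knob's screw on a spring of 30 N/mm. Once it bears, the knob resists with 0.0057 N m per newton of press (0.57 N m at 100 N) give or take 0.1 N m of friction; grip it with 60 N or more.
- knob (a joint): Angle in rad: 0 at the stop, plate raised; grows clockwise seen from above (winding down), to 5.0. A tooth is 0.262 rad and lowers the plate 1.5 mm: 45 N more once it bears. It turns stiffly (0.2 N m per rad/s) but does not hold itself: let go, it runs back up to one tooth (losing up to 45 N) till the pawl catches; with the pawl off it springs back till the plate stops pressing.
- pawl_hinge (a point): Fixed point on the pawl's hinge, 58 mm along x and 56 mm along y of the press, 216 mm up; the hinge axis runs along the press's x. The pawl is an L of 100 g: a 60 mm arm from the hinge along the press's -y, its tip resting on the teeth, and an upright lever ending in a ball.
- pawl_ball (a point): Centre of the dark steel ball, diameter 18 mm, on the pawl's lever: with the pawl on the teeth 50 mm above the hinge and 12 mm farther out along the press's x. Push it along the press's +y to lift the tip: 2 to 8 N at first under load; after about 0.8 rad (40 mm) the pawl tips over by its weight and lies back, lever level, pointing along +y.
- pawl (a joint): Pawl angle in rad: about 0 on the teeth (to 0.2 riding over one), where the wheel turns clockwise only; 1.6 lying back off the teeth. It stays in either place by its weight.
- canister: White ceramic canister, diameter 100, 95 mm high, fixed in the press under the plate; origin: centre of its underside, 18 mm above the press's origin. Its lid is a cork plug down in the neck at a depth that differs each time and is not measured: the fully raised plate meets it after 3 to 15 mm of travel. The plug does not give way.
- mug: White mug, diameter 80, 90 mm high, near the press; origin: centre of its underside.
- oil: Green glass bottle, diameter 60, 160 mm high; origin: centre of its underside.
- mill: Wooden pepper mill, diameter 52, 118 mm high; origin: centre of its underside.

How it is judged:
On the way, in this order (a step that is already met when the one before it is completed fails the run):
1. the press bears on the lid with 50 to 150 N, held by the pawl alone, with no finger on it, for half a second (contact force between canister and press between 50 and 150 N and contact force between each of the arm, the fingers and press below 0.3 N and value of joint pawl below 0.25 rad), for 0.5 s.
2. the pawl lies back off the teeth (value of joint pawl above 1.3 rad), for 0.2 s.
At the end, for the whole second after the job is handed in: The knob is turned back to within 0.12 rad of its stop and at rest, the plate no longer touches the lid, and the pawl lies back off the teeth (beyond 1.3 rad) (value of joint knob below 0.12 rad and value of joint pawl above 1.3 rad and contact force between canister and press below 1 N and velocity of joint knob below 0.1 rad/s).
It fails at once if the press bears on the canister with more than 150 N (contact force between canister and press above 150 N).
It fails at once if the mug, the bottle or the mill is shifted by more than 30 mm (distance of any of mug, oil, mill from where it was at the start of the episode above 0.03 m).
It also fails if it takes over 72 s, if anything falls off the work surface, if the arm or the gripper's body presses on something with over 40 N, if the wrist force passes 120 N, or if a joint passes its speed limit or range.

## Robot

A 7-joint arm with a two-finger parallel gripper is mounted at the origin on the work surface. World frame = base frame: x ahead of the robot, y to its left, z up, the work surface at z = 0. Lengths are in m, angles in rad, forces in N, time in s.
With the tool pointing down it reaches from about 0.4 to 0.85 m from the base axis. Payload 10.4 kg.
Tool frame: the origin (TCP) lies between the finger pads, 19 mm behind the fingertips; this is the grasp point; z points along the fingers, y is the line along which they close (so a half turn about z gives the same grasp; the last joint's range is limited). The gripper opens to 87 mm and grips with 3 to 60 N. Pads are 19 mm wide; open, the fingers measure 117 mm over their backs; the gripper's body (75 mm by 190 mm) begins 51 mm behind the grasp point.
Start: joints at [-1.287, 0.332, -0.065, 1.46, 0.022, 1.35, -0.088], TCP at [0.189, 0.596, 0.241] pointing down, gripper open.
Joint ranges: [-2.6, 2.6], [-0.5, 2.12], [-1.47, 1.34], [0.16, 2.42], [-1.27, 4.41], [0.06, 2.06], [-2.6, 2.6]. Speed limits (rad/s): [2.22, 2.22, 2.79, 2.79, 3.14, 3.14, 3.14].

## Interface

Orientations are given as a unit quaternion [x, y, z, w].
In Python, from station import robot, optics, job gives the robot as it stands (robot), with the cameras (optics) and the job (job).
- The arm moves only by the shell command python3 shift.py 'ROWS' [FORCE]. ROWS is a JSON object with one list for each field, all of the same length, 1 to 20, a row being the entries at one place: finger_gap (the opening from 0.0 (shut) to 1.0 (fully open)), sx, sy, sz (the shift in m), yaw (a turn about the tool's z in rad); each row shifts and turns the commanded pose from where the row before left it, along the tool's axes as they then stand; what a row does not reach is not made up. A row lasts 1/8 s, in which the tool goes at most 0.0625 m and 0.188 rad, less where a joint would pass 70% of its speed; a pose out of reach is approached as far as the arm can. The fingers move at their own pace and stop on an object; FORCE is the grip in N (left out, the last holds). Time passes only in rows, so rows that do not move let the fingers close. It prints the time, the measured TCP pose, the force, the opening and the grip force at its end. Input that does not fit is refused with a message, and nothing moves.
- robot.read_state(): the state, without advancing time (a new reading comes with each control period).
- optics.capture(name): name is "scene" or "top" or "wrist"; returns the picture (384x512x3 uint8, red, green, blue); there is no depth.
- optics.camera_info(name): a dict with "camera_matrix" (3x3 intrinsics, pixels), "R" (3x3) and "t" (3): a world point X has camera coordinates R X + t. Camera axes: x right, y down, z forward; pixel columns grow to the right and rows downward; lengths in m; the calibration is good to about 2 mm. The wrist camera is an equidistant fisheye: a pixel r from the principal point sees the ray r / f radians off the axis. A picture is of the moment at which its call begins: read the wrist's pose just before it. camera_info takes no time and is no camera call; for the wrist camera it gives the pose at the moment of the call.
- job.job_done(): hands the job in; it is judged then, once.
The state is a dict: "clock": time; "joint_pos": joint angles; "dq": joint speeds; "effort": joint torques, N m; "tool_pos": TCP position; "eef_rot": TCP orientation; "force": force on the tool from outside, world axes, zero at the start; "ft_torque": the same for the moment, N m; "opening": opening from 0.0 (shut) to 1.0 (fully open); "gripper_force": force on a finger pad.
Only numpy, scipy, OpenCV 4.12 (cv2) and the standard library are available. Lean on these libraries where they do the work, as an engineer would, in place of code of your own. Each camera call takes 0.05 s, during which the arm holds its last target. There are 200 camera calls.

## Working session

There is one attempt and no reset: what is moved stays moved. The work goes in short steps, Python scripts to look and compute and a shell command to move; the robot and the scene stay as the last step left them, time stands still between calls to the robot, and variables do not carry over. Pictures are saved under pics/ and viewed, at most 10 in all, crops included, and the job is handed in when it is done.

```bash
ls; mkdir -p pics; python3 - <<'E'
from station import robot, optics, job
import cv2,numpy as np
s=robot.read_state();print({k:np.round(v,3) for k,v in s.items()})
a=optics.capture("scene");b=optics.capture("top")
cv2.imwrite("pics/scene.png",a[:,:,::-1]);cv2.imwrite("pics/top.png",b[:,:,::-1])
for n in("scene","top","wrist"):
  c=optics.camera_info(n);print(n,{k:np.round(v,3).tolist() for k,v in c.items()})
E
```

```text
pics
shift.py
station.py
{'clock': np.float64(0.0), 'joint_pos': array([-1.287,  0.333, -0.065,  1.461,  0.022,  1.35 , -0.088]), 'dq': array([-0.003,  0.001, -0.   ,  0.001,  0.   , -0.   , -0.001]), 'effort': array([ 0.0000e+00, -6.2326e+01,  2.4000e-02, -3.8987e+01, -6.2000e-02,
        4.0000e-02,  0.0000e+00]), 'tool_pos': array([0.189, 0.595, 0.24 ]), 'eef_rot': array([ 0.153,  0.988, -0.001, -0.   ]), 'force': array([ 0.374, -0.243,  1.033]), 'ft_torque': array([-0.007,  0.016, -0.004]), 'gripper_force': np.float64(0.0), 'opening': np.float64(0.999)}
scene {'camera_matrix': [[494.136, 0.0, 265.501], [0.0, 494.136, 188.169], [0.0, 0.0, 1.0]], 'R': [[-0.145, 0.989, 0.007], [0.577, 0.091, -0.812], [-0.804, -0.114, -0.584]], 't': [0.06, -0.202, 1.789]}
top {'camera_matrix': [[405.086, 0.0, 257.134], [0.0, 405.086, 191.244], [0.0, 0.0, 1.0]], 'R': [[-0.037, -0.999, 0.001], [-0.977, 0.036, -0.208], [0.208, -0.008, -0.978]], 't': [0.036, 0.623, 1.208]}
wrist {'camera_matrix': [[297.319, 0.0, 249.539], [0.0, 297.319, 193.053], [0.0, 0.0, 1.0]], 'R': [[0.301, 0.953, -0.001], [0.917, -0.29, 0.274], [0.261, -0.084, -0.962]], 't': [-0.625, -0.033, 0.391]}
```

View pics/scene.png

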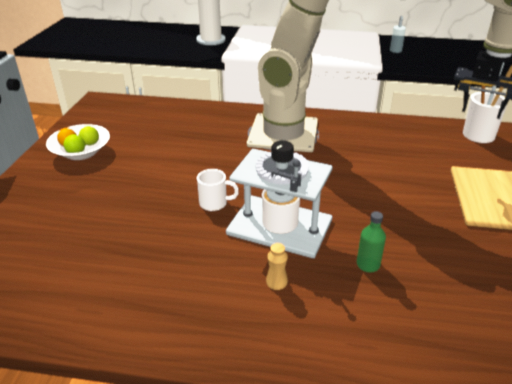

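View pics/top.png

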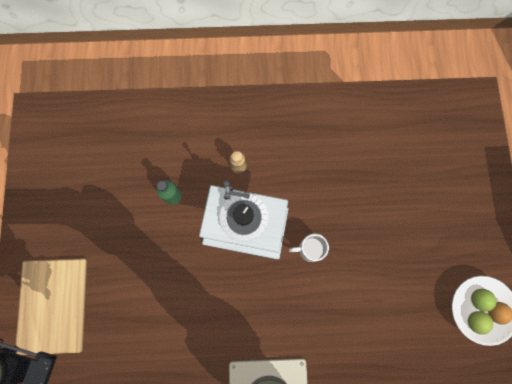

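The scene view shows the press with the black knob at (283,150), the pawl and ball near (295,168), the mug at (213,190), the bottle at (371,245) and the mill at (277,268). In the top view the knob is at (243,216), the pawl at (228-248,188-195), the bottle at (170,192), the mill at (237,160) and the mug at (314,248).

```bash
python3 - <<'E'
import cv2,numpy as np
a=cv2.imread("pics/scene.png");b=cv2.imread("pics/top.png")
A=cv2.resize(a[130:210,240:340],(600,480),interpolation=cv2.INTER_CUBIC)
B=cv2.resize(b[176:264,195:295],None,fx=6,fy=6,interpolation=cv2.INTER_CUBIC)
cv2.imwrite("pics/c1.png",A);cv2.imwrite("pics/c2.png",B)
E
```

```text
(no output)
```

View pics/c1.png

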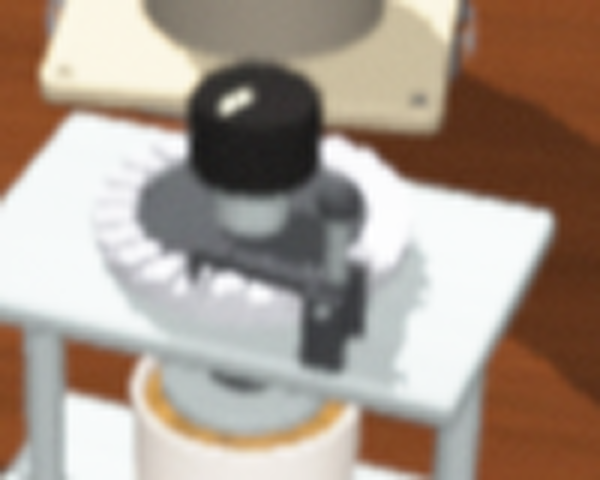

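View pics/c2.png

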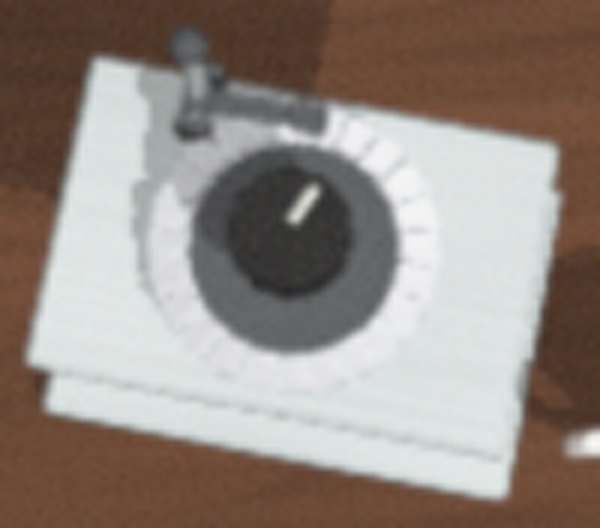

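c1 shows the knob top centre at crop (257,98), i.e. scene (282.7,146.2), and the ball at crop (338,197), i.e. scene (296.2,162.7). c2 shows the knob at (290,231), i.e. top (243.2,214.3), the ball at (188,45), i.e. top (226.2,183.4), and the far deck edge running from (93,57) to (558,145).

```bash
cat > h.py <<'E'
from station import robot, optics, job
import cv2,numpy as np
def P(n):
    c=optics.camera_info(n);return np.array(c["camera_matrix"])@np.c_[c["R"],c["t"]]
def tri(s,t):
    X=cv2.triangulatePoints(P("scene"),P("top"),np.array(s,float).reshape(2,1),np.array(t,float).reshape(2,1))[:,0];return X[:3]/X[3]
def onz(n,p,z):
    M=P(n);H=np.c_[M[:,:2],M[:,2]*z+M[:,3]];X=np.linalg.solve(H,[p[0],p[1],1]);return X[:2]/X[2]
E
python3 - <<'E'
from h import *
c1=lambda u,v:((u+.5)/6+240-.5,(v+.5)/6+130-.5)
c2=lambda u,v:((u+.5)/6+195-.5,(v+.5)/6+176-.5)
k=tri(c1(257,98),c2(290,231));b=tri(c1(338,197),c2(188,45))
print("knobtop",k,"ball",b)
cs=[onz("top",c2(*p),.186) for p in((93,57),(558,145),(502,460),(28,362))]
print(np.round(cs,4),"centre",np.mean(cs,0))
e=cs[0]-cs[1]+cs[3]-cs[2];y=e/np.linalg.norm(e);yaw=np.arctan2(-y[0],y[1]);print("yaw",yaw)
b1=tri(c1(338,197),c2(188,45))
x=np.array([np.cos(yaw),np.sin(yaw)])
for o in (k[:2],np.mean(cs,0)): print("ball pred",o+.070*x+.056*np.array([-x[1],x[0]]))
for n,p in(("mug",(314,246)),("oil",(172,196)),("mill",(238,165))): print(n,onz("top",p,.05))
for n,f in(("knob",c2(290,231)),):print(onz("top",f,.262),onz("scene",c1(257,98),.262))
print("ball",onz("top",c2(188,45),.266),onz("scene",c1(338,197),.266))
s=robot.read_state();print(s["eef_rot"])
E
python3 shift.py '{"finger_gap": [1,1,1,1,1,1,1,1,1,1,1,1,1,1,1],"sx": [0,0,-0.04,-0.04,-0.04,-0.04,-0.04,-0.04,-0.04,-0.04,-0.04,-0.04,-0.04,-0.042,0],"sy": [0,0,-0.035,-0.035,-0.035,-0.035,-0.035,-0.035,-0.035,-0.035,-0.035,-0.035,-0.035,-0.03,0],"sz": [-0.04,-0.04,0,0,0,0,0,0,0,0,0,0,0,0,0],"yaw": [0,0,0,0,0,0,0,0,0,0,0,0,0,0,0]}' 60; python3 -c "
from h import *
s=robot.read_state();print(s['joint_pos'],s['tool_pos'],s['eef_rot'],s['force'],s['ft_torque'])
cv2.imwrite('pics/w1.png',optics.capture('wrist')[:,:,::-1]);c=optics.camera_info('wrist');print(c)"
```

```text
clock: 1.98
tool_pos: [0.524, 0.0505, 0.3208]
eef_rot: [0.156, 0.988, -0.001, 0.0]
force: [-0.7, 1.1, 0.9]
opening: 0.996
gripper_force: 0.0
[-0.65191473  0.07144411  0.49981205  1.61533446 -0.03277433  1.46404586
  1.10779774] [0.52401859 0.05054281 0.32084809] [ 1.56025289e-01  9.87752698e-01 -8.46346141e-04  2.97041089e-05] [-0.68148715  1.10386823  0.86951337] [ 0.01533827 -0.00203059  0.00087745]
{'camera_matrix': array([[297.31863964,   0.        , 249.53927929],
       [  0.        , 297.31863964, 193.05297968],
       [  0.        ,   0.        ,   1.        ]]), 'R': array([[ 3.04630847e-01,  9.52470089e-01, -8.81341510e-04],
       [ 9.16188895e-01, -2.92773734e-01,  2.73644751e-01],
       [ 2.60380407e-01, -8.41681077e-02, -9.61830429e-01]]), 't': array([-0.21067487, -0.51820162,  0.33538551])}
```

View pics/w1.png

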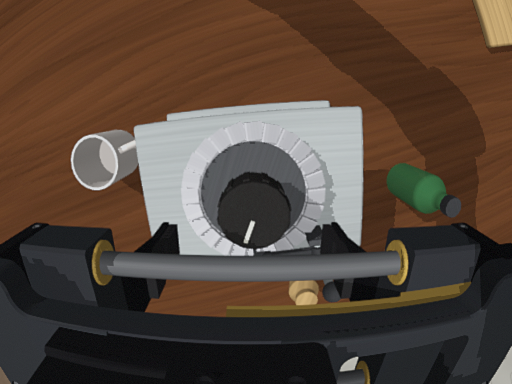

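The wrist view shows the knob between the open fingers, its top disc centred near (254,211), and the ball near (333,291) just behind the right finger. The bottle at (420,190), the mug and the mill are clear.

```bash
cat >> h.py <<'E'
def wray(c,p):
    K=c["camera_matrix"];d=np.array([p[0]-K[0,2],p[1]-K[1,2]])/K[0,0];r=np.linalg.norm(d)
    v=np.r_[d/r*np.sin(r),np.cos(r)];R=np.array(c["R"]);return -R.T@c["t"],R.T@v
def wz(c,p,z):
    o,v=wray(c,p);return (o+v*(z-o[2])/v[2])[:2]
E
python3 - <<'E'
from h import *
c=optics.camera_info('wrist');im=cv2.imread('pics/w1.png')
m=((im.max(2)<45)).astype(np.uint8);m[:150]=0;m[253:]=0;m[:,:205]=0;m[:,300:]=0
n,l,st,ce=cv2.connectedComponentsWithStats(m);i=1+np.argmax(st[1:,4]);print(st[i],ce[i])
x,y,w,h,_=st[i]
# front (bottom) edge of top rim and widest row
rows=[(r,np.where(l[r]==i)[0].min(),np.where(l[r]==i)[0].max()) for r in range(y,y+h,6)];print(rows)
print("rim bottom",wz(c,(x+w/2-.5,y+h-.5),.262),"L",wz(c,(x,212),.262),"R",wz(c,(x+w,212),.262))
print("ball",wz(c,(333,291),.266))
E
```

```text
[ 219  172   72   79 1224] [253.69689542 204.9754902 ]
[(172, np.int64(247), np.int64(249)), (178, np.int64(236), np.int64(272)), (184, np.int64(228), np.int64(280)), (190, np.int64(225), np.int64(283)), (196, np.int64(221), np.int64(286)), (202, np.int64(220), np.int64(288)), (208, np.int64(284), np.int64(290)), (214, np.int64(288), np.int64(289)), (220, np.int64(244), np.int64(289)), (226, np.int64(221), np.int64(288)), (232, np.int64(224), np.int64(283)), (238, np.int64(228), np.int64(279)), (244, np.int64(238), np.int64(269)), (250, np.int64(254), np.int64(254))]
rim bottom [0.55064113 0.04926674] L [0.5132114  0.03408158] R [0.52913833 0.08379012]
ball [0.6058731  0.09967351]
```

```bash
python3 shift.py '{"finger_gap": [0.85,0.85,0.85,0.85,0.85,0.85,0.85,0.85,0.85,0.85,0.85,0.85,0.85,0.85,0.85,0.85,0.85,0.85,0.85],"sx": [0.003,0,0,0,0,0,0,0,0,0,0,0,0,0,0,0,0,0,0],"sy": [0.0055,0,0,0,0,0,0,0,0,0,0,0,0,0,0,0,0,0,0],"sz": [0,0,0,0,0,0,0,0,0,0,0,0,0,0,0,0,0,0,0],"yaw": [0,-0.18,-0.18,-0.18,-0.18,-0.18,-0.18,-0.18,-0.18,-0.18,-0.18,-0.18,-0.18,-0.18,-0.18,-0.18,-0.18,-0.18,0]}' 60; python3 -c "
from h import *
s=robot.read_state();print(s['joint_pos'],s['tool_pos'],s['eef_rot'],s['force'],s['ft_torque'])"
```

```text
clock: 4.4
tool_pos: [0.5192, 0.0999, 0.2411]
eef_rot: [0.791, -0.603, -0.015, 0.099]
force: [-0.2, 1.4, -0.6]
opening: 0.85
gripper_force: 0.0
[ 0.65911605  0.70292603 -1.46834691  1.53177353  0.69118483  1.73555049
  2.601717  ] [0.51921018 0.09987428 0.24110691] [ 0.79147842 -0.60288841 -0.01504896  0.0993026 ] [-0.1921786   1.40015331 -0.60990693] [ 0.26036729 -0.01281109 -0.05878474]
```

The turn ran joint 7 the wrong way, into its limit, so I'll back off.

```bash
python3 shift.py '{"finger_gap": [0.85,0.85,0.85,0.85],"sx": [0,0,0,0],"sy": [0,0,0,0],"sz": [-0.03,-0.03,0,0],"yaw": [0,0.1,0.18,0.18]}'; python3 -c "
from h import *
s=robot.read_state();print(s['joint_pos'],s['tool_pos'],s['eef_rot'],s['force'],s['ft_torque'])
cv2.imwrite('pics/s2.png',optics.capture('scene')[:,:,::-1])"
```

```text
clock: 4.9
tool_pos: [0.5282, 0.1127, 0.3028]
eef_rot: [-0.628, 0.772, -0.012, -0.099]
force: [0.7, -0.5, -0.2]
opening: 0.85
gripper_force: 0.0
[ 0.57876333  0.59651805 -1.37739144  1.40911858  0.59757692  1.79642165
  2.19748036] [0.5282401  0.11272831 0.30284254] [-0.62836138  0.77152392 -0.01237506 -0.09879105] [ 0.68558316 -0.49881094 -0.17882321] [ 0.29007313 -0.05556874  0.0167495 ]
```

View pics/s2.png

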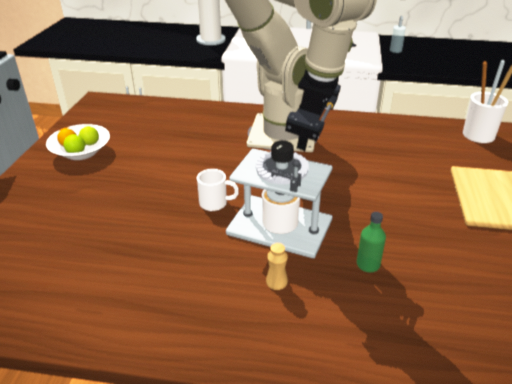

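The gripper is up and clear of the press (near (310,115)) but tilted. The knob and pawl look untouched.

```bash
python3 shift.py '{"finger_gap": [0.85,0.85,0.85,0.85,0.85,0.85],"sx": [0,0,0,0,0,0],"sy": [0,0,0,0,0,0],"sz": [0,0,0,0,0,0],"yaw": [0.15,0.15,0.15,0.15,0,0]}'; python3 -c "
from h import *
from scipy.spatial.transform import Rotation as R
s=robot.read_state();print(s['joint_pos'],s['tool_pos'],R.from_quat(s['eef_rot']).as_matrix())"
```

```text
clock: 5.7
tool_pos: [0.5287, 0.1112, 0.3014]
eef_rot: [-0.376, 0.921, -0.04, -0.092]
force: [0.4, -0.6, 0.1]
opening: 0.849
gripper_force: 0.0
[ 0.53494198  0.52151094 -1.25115088  1.41121922  0.51700069  1.75409312
  1.66861951] [0.52867603 0.1111587  0.30140324] [[-0.69962906 -0.70075682 -0.13949572]
 [-0.68591116  0.71338437 -0.14355703]
 [ 0.20011264 -0.004755   -0.97976136]]
```

The tilt (0.2 rad) persists and points towards the base at azimuth 46°. Rows can't turn it out directly. At full stretch the solver should trade it away, so I'll go there over free table.

```bash
cat > st.py <<'E'
from h import *
from scipy.spatial.transform import Rotation as R
np.set_printoptions(precision=3,suppress=True)
s=robot.read_state();M=R.from_quat(s['eef_rot']).as_matrix()
print('q',s['joint_pos'],'p',s['tool_pos'],'F',s['force'],'T',s['ft_torque'],'g',s['gripper_force'],'clk',s['clock']);print('X',M[:,0],'Y',M[:,1],'Z',M[:,2],'yaw',np.arctan2(M[1,0],M[0,0]))
E
python3 shift.py '{"finger_gap": [0.85,0.85,0.85,0.85,0.85,0.85,0.85,0.85,0.85,0.85,0.85,0.85,0.85,0.85],"sx": [0,0,-0.02,-0.02,-0.02,-0.02,-0.02,-0.02,-0.02,-0.02,-0.02,-0.02,-0.02,-0.02],"sy": [0,0,0.026,0.026,0.026,0.026,0.026,0.026,0.026,0.026,0.026,0.026,0.026,0.026],"sz": [-0.05,-0.03,-0.01,-0.01,-0.01,-0.01,-0.01,-0.01,-0.01,-0.01,-0.01,-0.01,0,0],"yaw": [0,0,0,0,0,0,0,0,0,0,0,0,0,0]}' >/dev/null;python3 st.py
python3 shift.py '{"finger_gap": [0.85,0.85,0.85,0.85],"sx": [-0.03,-0.03,-0.03,-0.03],"sy": [0,0,0,0],"sz": [0.006,0.006,0.006,0.006],"yaw": [0,0,0,0]}'>/dev/null;python3 st.py
```

```text
q [-0.887  0.717  0.245  0.61  -0.169  2.058  1.592] p [0.511 0.466 0.399] F [ 1.335 -0.185 -1.468] T [ 0.272 -0.146  0.035] g 0.0 clk 7.45
X [-0.702 -0.674  0.23 ] Y [-0.691  0.722  0.008] Z [-0.172 -0.153 -0.973] yaw -2.3761472287799896
q [-0.854  0.986  0.346  0.308 -0.306  2.058  1.588] p [0.572 0.526 0.327] F [ 0.922 -0.064 -1.09 ] T [ 0.211 -0.148 -0.044] g 0.0 clk 7.95
X [-0.706 -0.681  0.194] Y [-0.693  0.721  0.009] Z [-0.146 -0.128 -0.981] yaw -2.3747700903168054
```

```bash
python3 shift.py '{"finger_gap": [0.85,0.85,0.85,0.85],"sx": [-0.03,-0.03,-0.03,-0.03],"sy": [0,0,0,0],"sz": [-0.02,-0.02,-0.02,-0.02],"yaw": [0,0,0,0]}'>/dev/null;python3 st.py
python3 shift.py '{"finger_gap": [0.85,0.85,0.85],"sx": [-0.03,-0.03,-0.03],"sy": [0,0,0],"sz": [-0.02,-0.02,-0.02],"yaw": [0,0,0]}'>/dev/null;python3 st.py
```

```text
q [-0.857  1.09   0.901  0.162 -0.851  2.058  1.61 ] p [0.596 0.548 0.331] F [ 0.46  -0.684 -0.537] T [ 0.081 -0.047  0.021] g 0.0 clk 8.45
X [-0.718 -0.687  0.11 ] Y [-0.69   0.724  0.01 ] Z [-0.087 -0.069 -0.994] yaw -2.3786855553942394
q [-0.866  1.105  1.336  0.161 -1.266  2.058  1.635] p [0.6   0.552 0.349] F [-0.364 -0.849 -0.732] T [0.15  0.002 0.028] g 0.0 clk 8.825
X [-0.723 -0.688  0.064] Y [-0.689  0.725  0.008] Z [-0.052 -0.039 -0.998] yaw -2.381456095515248
```

```bash
python3 shift.py '{"finger_gap": [0.85,0.85],"sx": [0,0],"sy": [0,0],"sz": [-0.02,-0.02],"yaw": [0,0]}'>/dev/null;python3 st.py
python3 shift.py '{"finger_gap": [0.85,0.85],"sx": [0,0],"sy": [0,0],"sz": [-0.02,-0.02],"yaw": [0,0]}'>/dev/null;python3 st.py
```

```text
q [-0.867  1.07   1.338  0.161 -1.268  2.058  1.633] p [0.598 0.55  0.377] F [-0.384 -0.14  -0.601] T [ 0.098  0.052 -0.04 ] g 0.0 clk 9.075
X [-0.726 -0.687  0.029] Y [-0.687  0.726  0.011] Z [-0.029 -0.012 -1.   ] yaw -2.3832522801350775
q [-0.867  1.039  1.339  0.162 -1.267  2.058  1.632] p [0.595 0.547 0.402] F [-0.24   0.292 -0.51 ] T [0.144 0.056 0.005] g 0.0 clk 9.325
X [-0.727 -0.687 -0.001] Y [-0.687  0.727  0.014] Z [-0.009  0.011 -1.   ] yaw -2.3845159977218002
```

```bash
python3 shift.py '{"finger_gap": [0.85,0.85,0.85,0.85],"sx": [0.02,0.02,0.03,0.03],"sy": [0,0,0,0],"sz": [0,0.005,0.005,0.01],"yaw": [0,0,0,0]}'>/dev/null;python3 st.py
python3 shift.py '{"finger_gap": [0.85,0.85,0.85,0.85,0.85,0.85,0.85,0.85,0.85,0.85,0.85],"sx": [0.03,0.03,0.03,0.03,0.03,0.03,0.03,0.02,0.02,0.02,0.01],"sy": [-0.025,-0.025,-0.025,-0.025,-0.025,-0.025,-0.025,-0.03,-0.03,-0.03,-0.03],"sz": [0.01,0.01,0.01,0.01,0,0,0,0,0,0,0],"yaw": [0,0,0,0,0,0,0,0,0,0,0]}'>/dev/null;python3 st.py
```

```text
q [-1.358  0.792  1.31   0.954 -0.807  1.831  1.919] p [0.524 0.481 0.382] F [0.254 0.442 1.427] T [ 0.019  0.033 -0.027] g 0.0 clk 9.825
X [-0.727 -0.686 -0.004] Y [-0.686  0.727  0.015] Z [-0.007  0.014 -1.   ] yaw -2.3853947637099866
q [-1.374  0.167  1.318  1.599 -0.179  1.507  2.28 ] p [0.523 0.074 0.337] F [-0.135  1.035  0.356] T [0.1   0.025 0.023] g 0.0 clk 11.2
X [-0.728 -0.686 -0.007] Y [-0.686  0.728  0.017] Z [-0.007  0.017 -1.   ] yaw -2.386170827534806
```

```bash
python3 shift.py '{"finger_gap": [0.85,0.85,0.85,0.85,0.85],"sx": [0.012,0,0,0,0],"sy": [-0.0127,0,0,0,0],"sz": [0.02,0.03,0.02,0.019,0],"yaw": [0,0,0,0,0]}'>/dev/null;python3 st.py; python3 -c "
from h import *
cv2.imwrite('pics/s3.png',cv2.resize(optics.capture('scene')[110:220,220:350,::-1],None,fx=5,fy=5))"
```

```text
q [-1.289  0.232  1.271  1.755 -0.241  1.332  2.36 ] p [0.522 0.059 0.247] F [-0.313  0.214  0.277] T [0.071 0.033 0.015] g 0.0 clk 11.825
X [-0.728 -0.685 -0.003] Y [-0.685  0.728  0.015] Z [-0.008  0.013 -1.   ] yaw -2.3865275694789023
```

View pics/s3.png

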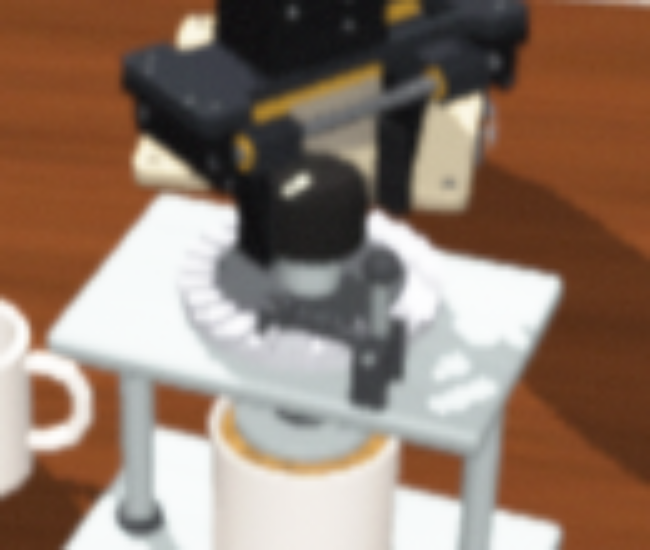

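The fingers straddle the knob (crop 315,215) at the right height. The pawl at (380,320) is on the teeth and untouched. Closing the grip.

```bash
python3 shift.py '{"finger_gap": [0.5,0.5,0.5,0.5,0.5],"sx": [0,0,0,0,0],"sy": [0,0,0,0,0],"sz": [0,0,0,0,0],"yaw": [0,0,0,0,0]}' 60;python3 st.py
```

```text
clock: 12.5
tool_pos: [0.5265, 0.0542, 0.2485]
eef_rot: [-0.366, 0.93, 0.002, 0.003]
force: [25.4, -17.3, -19.0]
opening: 0.607
gripper_force: 59.9
q [-1.288  0.232  1.276  1.752 -0.236  1.324  2.36 ] p [0.526 0.054 0.248] F [ 25.444 -17.286 -19.   ] T [-3.327 -5.079  0.03 ] g 59.93983771651983 clk 12.5
X [-0.732 -0.682 -0.007] Y [-0.682  0.732  0.003] Z [ 0.003  0.007 -1.   ] yaw -2.391532456149412
```

```bash
python3 shift.py '{"finger_gap": [0.5,0.5,0.5],"sx": [0,0,0],"sy": [-0.003,-0.003,0],"sz": [0,0,0],"yaw": [0,0,0]}'>/dev/null;python3 st.py
```

```text
q [-1.262  0.247  1.263  1.743 -0.254  1.337  2.379] p [0.527 0.054 0.248] F [-7.216 -2.099  5.231] T [-1.481  0.642 -0.057] g 60.27581040354562 clk 12.875
X [-0.729 -0.685 -0.003] Y [-0.685  0.728  0.013] Z [-0.007  0.012 -1.   ] yaw -2.386971128641642
```

```bash
python3 shift.py '{"finger_gap": [0.5,0.5,0.5,0.5,0.5,0.5,0.5,0.5,0.5],"sx": [0,0,0,0,0,0,0,0,0],"sy": [0,0,0,0,0,0,0,0,0],"sz": [0,0,0,0,0,0,0,0,0],"yaw": [0.05,0.05,0.05,0.05,0.05,0.05,0.05,0.05,0]}' >/dev/null;python3 st.py;python3 shift.py '{"finger_gap": [0.5,0.5,0.5,0.5,0.5],"sx": [0,0,0,0,0],"sy": [0,0,0,0,0],"sz": [0,0,0,0,0],"yaw": [0.05,0.05,0.05,0.05,0]}' >/dev/null;python3 st.py
```

```text
q [-1.279  0.264  1.294  1.744 -0.271  1.339  1.996] p [0.527 0.054 0.248] F [-3.765 -4.033  3.839] T [-2.017  0.297 -0.081] g 60.203640672582424 clk 14.0
X [-0.938 -0.346  0.002] Y [-0.346  0.938  0.012] Z [-0.006  0.011 -1.   ] yaw -2.787817227556351
q [-1.284  0.269  1.303  1.744 -0.277  1.34   1.801] p [0.527 0.053 0.248] F [-2.9   -5.578  3.43 ] T [-2.109  0.273 -0.063] g 60.15008507296443 clk 14.625
X [-0.988 -0.153  0.005] Y [-0.153  0.988  0.011] Z [-0.006  0.01  -1.   ] yaw -2.988193260648129
```

```bash
cat > t.py <<'E'
from st import *
E
sed -i 's/^print.*//' st.py; cat > t.py <<'E'
import sys
from h import *
from scipy.spatial.transform import Rotation as R
s=robot.read_state();M=R.from_quat(s['eef_rot']).as_matrix()
print('yaw %.3f Tz %.3f F %s q7 %.2f g %.1f q3 %.2f clk %.2f p %s'%(np.arctan2(M[1,0],M[0,0]),s['ft_torque'][2],np.round(s['force'],1),s['joint_pos'][6],s['gripper_force'],s['joint_pos'][2],s['clock'],np.round(s['tool_pos'],4)))
E
python3 shift.py '{"finger_gap": [0.5,0.5,0.5,0.5],"sx": [0,0,0,0],"sy": [0,0,0,0],"sz": [0,0,0,0],"yaw": [0.05,0.05,0.05,0]}' >/dev/null;python3 t.py;python3 shift.py '{"finger_gap": [0.5,0.5,0.5,0.5],"sx": [0,0,0,0],"sy": [0,0,0,0],"sz": [0,0,0,0],"yaw": [0.05,0.05,0.05,0]}' >/dev/null;python3 t.py
```

```text
yaw -3.138 Tz -0.034 F [-1.7 -6.3  3.1] q7 1.65 g 60.1 q3 1.31 clk 15.12 p [0.5273 0.0531 0.2483]
yaw 2.994 Tz -0.036 F [-2.5 -7.5  2.5] q7 1.51 g 60.1 q3 1.31 clk 15.62 p [0.5272 0.0529 0.2483]
```

```bash
python3 shift.py '{"finger_gap": [0.5,0.5,0.5,0.5],"sx": [0,0,0,0],"sy": [0,0,0,0],"sz": [0,0,0,0],"yaw": [0.05,0.05,0.05,0]}' >/dev/null;python3 t.py;python3 shift.py '{"finger_gap": [0.5,0.5,0.5,0.5],"sx": [0,0,0,0],"sy": [0,0,0,0],"sz": [0,0,0,0],"yaw": [0.05,0.05,0.05,0]}' >/dev/null;python3 t.py
```

```text
yaw 2.844 Tz -0.012 F [-2.3 -7.5  2.8] q7 1.36 g 60.0 q3 1.32 clk 16.12 p [0.5272 0.0527 0.2483]
yaw 2.694 Tz 0.002 F [-3.  -8.6  2.6] q7 1.21 g 60.0 q3 1.32 clk 16.62 p [0.5271 0.0526 0.2483]
```

```bash
python3 shift.py '{"finger_gap": [0.5,0.5,0.5],"sx": [0,0,0],"sy": [0,0,0],"sz": [0,0,0],"yaw": [0.05,0.05,0]}' >/dev/null;python3 t.py;python3 shift.py '{"finger_gap": [0.5,0.5,0.5],"sx": [0,0,0],"sy": [0,0,0],"sz": [0,0,0],"yaw": [0.05,0.05,0]}' >/dev/null;python3 t.py
```

```text
yaw 2.594 Tz -0.038 F [-3.1 -9.7  3.2] q7 1.11 g 60.0 q3 1.32 clk 17.00 p [0.5271 0.0524 0.2483]
yaw 2.493 Tz -0.023 F [-3.3 -9.3  3.4] q7 1.01 g 59.9 q3 1.32 clk 17.38 p [0.527  0.0524 0.2483]
```

```bash
python3 shift.py '{"finger_gap": [0.5,0.5,0.5],"sx": [0,0,0],"sy": [0,0,0],"sz": [0,0,0],"yaw": [0.05,0.05,0]}' >/dev/null;python3 t.py;python3 shift.py '{"finger_gap": [0.5,0.5,0.5],"sx": [0,0,0],"sy": [0,0,0],"sz": [0,0,0],"yaw": [0.05,0.05,0]}' >/dev/null;python3 t.py
```

```text
yaw 2.393 Tz -0.012 F [ -4.5 -10.7   4.2] q7 0.91 g 59.9 q3 1.32 clk 17.75 p [0.527  0.0523 0.2483]
yaw 2.293 Tz 0.057 F [ -6.3 -10.5   4.1] q7 0.81 g 60.0 q3 1.32 clk 18.12 p [0.5269 0.0521 0.2482]
```

```bash
python3 shift.py '{"finger_gap": [0.5,0.5,0.5],"sx": [0,0,0],"sy": [0,0,0],"sz": [0,0,0],"yaw": [0.05,0.05,0]}' >/dev/null;python3 t.py;python3 shift.py '{"finger_gap": [0.5,0.5,0.5],"sx": [0,0,0],"sy": [0,0,0],"sz": [0,0,0],"yaw": [0.05,0.05,0]}' >/dev/null;python3 t.py
```

```text
yaw 2.193 Tz 0.201 F [ -7.7 -11.5   3.6] q7 0.71 g 60.0 q3 1.32 clk 18.50 p [0.5268 0.0521 0.2483]
yaw 2.093 Tz 0.304 F [ -8.7 -11.7   6.1] q7 0.61 g 60.0 q3 1.33 clk 18.88 p [0.5267 0.052  0.2482]
```

```bash
python3 shift.py '{"finger_gap": [0.5,0.5,0.5],"sx": [0,0,0],"sy": [0,0,0],"sz": [0,0,0],"yaw": [0.05,0.05,0]}' >/dev/null;python3 t.py;python3 shift.py '{"finger_gap": [0.5,0.5,0.5],"sx": [0,0,0],"sy": [0,0,0],"sz": [0,0,0],"yaw": [0.05,0.05,0]}' >/dev/null;python3 t.py;python3 shift.py '{"finger_gap": [0.5,0.5,0.5],"sx": [0,0,0],"sy": [0,0,0],"sz": [0,0,0],"yaw": [0.05,0.05,0]}' >/dev/null;python3 t.py
```

```text
yaw 1.993 Tz 0.377 F [-11.1 -11.1   5.4] q7 0.51 g 60.1 q3 1.33 clk 19.25 p [0.5266 0.052  0.2482]
yaw 1.894 Tz 0.417 F [ -9.2 -11.7   5.1] q7 0.42 g 60.1 q3 1.33 clk 19.62 p [0.5265 0.0519 0.2482]
yaw 1.794 Tz 0.525 F [-12.6 -11.1   5.9] q7 0.32 g 60.2 q3 1.33 clk 20.00 p [0.5264 0.0519 0.2481]
```

```bash
python3 shift.py '{"finger_gap": [0.5,0.5,0.5],"sx": [0,0,0],"sy": [0,0,0],"sz": [0,0,0],"yaw": [0.05,0.05,0]}' >/dev/null;python3 t.py;python3 shift.py '{"finger_gap": [0.5,0.5,0.5],"sx": [0,0,0],"sy": [0,0,0],"sz": [0,0,0],"yaw": [-0.05,-0.05,0]}' >/dev/null;python3 t.py
```

```text
yaw 1.694 Tz 0.600 F [-13.8 -11.5   7.3] q7 0.22 g 60.2 q3 1.33 clk 20.38 p [0.5263 0.0518 0.2481]
yaw 1.795 Tz 0.595 F [-12.3 -12.2   5.5] q7 0.30 g 60.2 q3 1.30 clk 20.75 p [0.5264 0.0518 0.2481]
```

```bash
python3 shift.py '{"finger_gap": [0.5,0.5],"sx": [0,0],"sy": [0,0],"sz": [0,0],"yaw": [-0.04,0]}' >/dev/null;python3 t.py;python3 shift.py '{"finger_gap": [0.5,0.5],"sx": [0,0],"sy": [0,0],"sz": [0,0],"yaw": [-0.04,0]}' >/dev/null;python3 t.py
```

```text
yaw 1.835 Tz 0.609 F [-12.4 -11.    5.7] q7 0.34 g 60.1 q3 1.29 clk 21.00 p [0.5264 0.0519 0.2481]
yaw 1.875 Tz 0.587 F [-10.8 -11.8   4.9] q7 0.37 g 60.1 q3 1.28 clk 21.25 p [0.5265 0.0519 0.2481]
```

```bash
python3 shift.py '{"finger_gap": [0.5,0.5,0.5,0.5],"sx": [0,0,0,0],"sy": [0,0,0,0],"sz": [0,0,0,0],"yaw": [0,0,0,0]}' >/dev/null;python3 t.py;python3 shift.py '{"finger_gap": [0.5,0.5,0.5],"sx": [0,0,0],"sy": [0,0,0],"sz": [0,0,0],"yaw": [-0.03,-0.03,0]}' >/dev/null;python3 t.py; python3 -c "
from h import *
cv2.imwrite('pics/s4.png',cv2.resize(optics.capture('scene')[120:210,230:350,::-1],None,fx=6,fy=6,interpolation=2))"
```

```text
yaw 1.874 Tz 0.606 F [-10.1 -10.8   6. ] q7 0.37 g 60.1 q3 1.28 clk 21.75 p [0.5265 0.0519 0.2481]
yaw 1.935 Tz 0.506 F [ -9.5 -10.7   6.2] q7 0.42 g 60.1 q3 1.27 clk 22.12 p [0.5265 0.0519 0.2481]
```

View pics/s4.png

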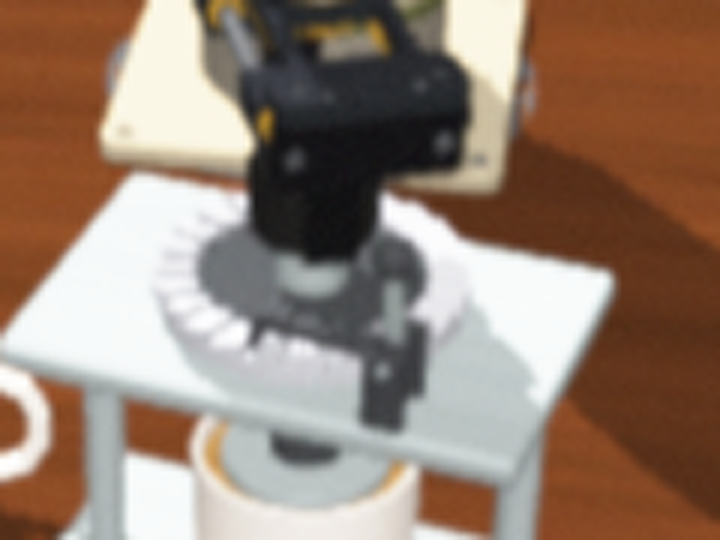

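The pawl is still on the teeth (crop 300–400, 330–400), the fingers are on the knob, and the plate is down in the neck. I'll let go now: the pawl must hold within one tooth of the ~110 N peak.

```bash
python3 shift.py '{"finger_gap": [0.85,0.85,0.85,0.85,0.85,0.85,0.85,0.85,0.85,0.85,0.85],"sx": [0,0,0,0,0,0,0,0,0,0,0],"sy": [0,0,0,0,0,0,0,0,0,0,0],"sz": [0,0,0,0,-0.03,-0.03,-0.04,0,0,0,0],"yaw": [0,0,0,0,0,0,0,0,0,0,0]}' >/dev/null;python3 t.py; python3 -c "
from h import *
cv2.imwrite('pics/s5.png',cv2.resize(optics.capture('scene')[120:210,230:350,::-1],None,fx=6,fy=6,interpolation=2))"
```

```text
yaw 1.937 Tz 0.029 F [-0.3  0.4  0.3] q7 0.35 g 0.0 q3 1.28 clk 23.55 p [0.5275 0.0537 0.3471]
```

View pics/s5.png

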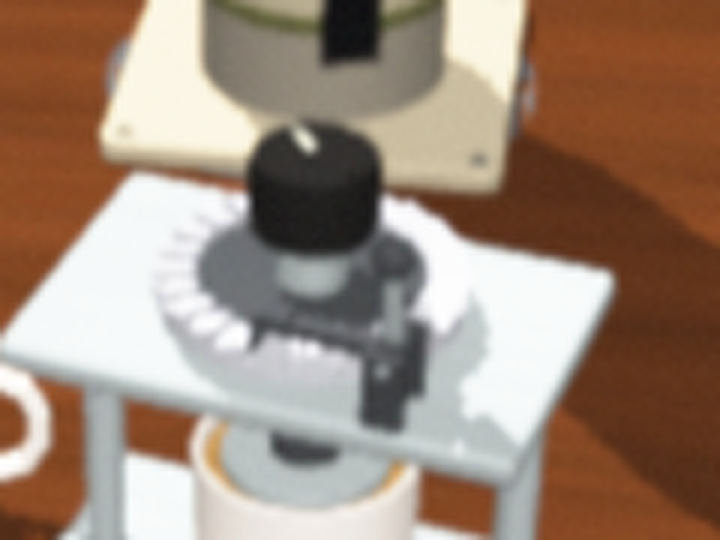

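```bash
python3 - <<'E'
from h import *
def ang(i,o):
    d=onz("scene",o,.262)-onz("scene",i,.262);return np.arctan2(d[1],d[0]),np.linalg.norm(d)
c1=lambda u,v:((u+.5)/6+239.5,(v+.5)/6+129.5); c5=lambda u,v:((u+.5)/6+229.5,(v+.5)/6+119.5)
# refine with bright masks on the knob top
def mark(img,off,box):
    im=cv2.imread(img);x0,y0,x1,y1=box;g=im[y0:y1,x0:x1].astype(float).min(2)
    ys,xs=np.where(g>g.max()*.55);pts=np.c_[xs+x0,ys+y0].astype(np.float32)
    return pts
for n,box,f in(("pics/c1.png",(205,75,280,130),c1),("pics/s5.png",(285,124,340,165),c5)):
    p=mark(n,0,box);w=np.array([onz("scene",f(*q),.262) for q in p]);m=w.mean(0)
    u=np.linalg.svd(w-m)[2][0];d=m-np.array([.5265,.0545]);u*=np.sign(u@d)
    print(n,len(p),m,"dir",np.arctan2(u[1],u[0]),"radial",np.arctan2(d[1],d[0]))
E
```

```text
pics/c1.png 529 [0.53508865 0.04802804] dir -0.3898836356124837 radial -0.6457678268081549
pics/s5.png 466 [0.51602357 0.04905074] dir -2.7151463539832226 radial -2.661959579868826
```

```bash
python3 - <<'E'
from h import *
from scipy.spatial.transform import Rotation as R
s=robot.read_state();c2=optics.camera_info('wrist');im2=optics.capture('wrist')[:,:,::-1].copy();cv2.imwrite('pics/w2.png',im2)
c1={'camera_matrix':c2['camera_matrix'],'R':np.array([[.304630847,.952470089,-.00088134151],[.916188895,-.292773734,.273644751],[.260380407,-.0841681077,-.961830429]]),'t':np.array([-.21067487,-.51820162,.33538551])}
for im,c in((cv2.imread('pics/w1.png'),c1),(im2,c2)):
    # predicted knob outline -> mask
    K=c['camera_matrix']
    def proj(X):
        v=np.array(c['R'])@X+c['t'];th=np.arctan2(np.hypot(v[0],v[1]),v[2]);r=K[0,0]*th/np.hypot(v[0],v[1]);return (K[0,2]+r*v[0],K[1,2]+r*v[1])
    poly=np.array([proj(np.array([.527+.022*np.cos(a),.055+.022*np.sin(a),.262])) for a in np.linspace(0,6.28,40)])
    m=np.zeros(im.shape[:2],np.uint8);cv2.fillPoly(m,[poly.astype(int)],1)
    g=im.min(2);ys,xs=np.where((m>0)&(g>110));w=np.array([wz(c,p,.262) for p in zip(xs,ys)])
    print(len(w),xs.mean() if len(xs) else 0,ys.mean() if len(ys) else 0)
    if len(w)>5:
        mm=w.mean(0);u=np.linalg.svd(w-mm)[2][0];d=mm-[.527,.055];u*=np.sign(u@d);print("dir",np.arctan2(u[1],u[0]),"radial",np.arctan2(d[1],d[0]),mm)
E
```

```text
111 248.87387387387386 231.27927927927928
dir -0.6244603493373565 radial -0.6028777196183364 [0.53419201 0.05004924]
116 233.20689655172413 209.08620689655172
dir -2.5690676577426776 radial -2.5623485206857755 [0.51570022 0.04760894]
```

The knob is held at 1.95 rad, about 0.42 rad past contact, so roughly 72 N on the pawl alone. That is inside the band. Next, tip the pawl.

```bash
python3 shift.py '{"finger_gap": [0,0,0,0,0,0,0],"sx": [0,0,0,0,0.01,0.016,0],"sy": [0,0,0,0,0.035,0.0385,0],"sz": [0,0,0,0,0,0,0],"yaw": [0.15,0.15,0.15,0.15,0,0,0]}'>/dev/null; python3 t.py; sed -i '$d' st.py; python3 -c "
from h import *
c=optics.camera_info('wrist')
cv2.imwrite('pics/w3.png',optics.capture('wrist')[:,:,::-1])"
```

```text
yaw 1.335 Tz -0.037 F [-0.1 -0.6  0. ] q7 -0.09 g 0.0 q3 1.17 clk 24.52 p [0.6068 0.0615 0.345 ]
```

View pics/w3.png

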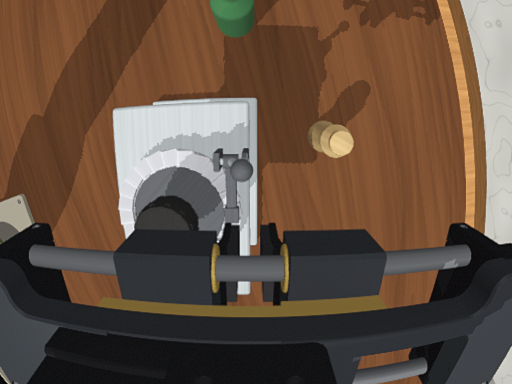

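The ball is at (241,170), straight ahead of the closed fingers and on the pawl arm beside the teeth. Mill and bottle are clear.

```bash
python3 - <<'E'
from h import *
c=optics.camera_info('wrist');s=robot.read_state()
b=wz(c,(241,170),.266);y=np.array([.232,.973]);x=np.array([.973,-.232]);d=b-s['tool_pos'][:2]
print(b,"rel y",d@y,"rel x",d@x,s['opening'])
E
python3 shift.py '{"finger_gap": [0,0,0,0],"sx": [0,0,0,0],"sy": [0,0,0,0],"sz": [0.03,0.03,0.025,0],"yaw": [0,0,0,0]}'; python3 t.py
```

```text
[0.60553907 0.09318185] rel y 0.03129579476213013 rel x -0.007736936520331277 0.0955658622109384
clock: 25.08
tool_pos: [0.6033, 0.0635, 0.2616]
eef_rot: [0.785, 0.62, 0.001, -0.008]
force: [-0.1, -0.1, 0.8]
opening: 0.004
gripper_force: 0.0
yaw 1.337 Tz -0.002 F [-0.1 -0.1  0.8] q7 -0.06 g 0.0 q3 1.14 clk 25.07 p [0.6033 0.0635 0.2616]
```

```bash
python3 shift.py '{"finger_gap": [0,0,0,0,0,0],"sx": [0.006,0.006,0.006,0.006,0.006,0.006],"sy": [0,0,0,0,0,0],"sz": [0,0,0,0,0,0],"yaw": [0,0,0,0,0,0]}'>/dev/null; python3 t.py; python3 shift.py '{"finger_gap": [0,0,0,0,0,0],"sx": [0.006,0.006,0.006,0.006,0.006,0],"sy": [0,0,0,0,0,0],"sz": [0,0,0,0,0,0],"yaw": [0,0,0,0,0,0]}'>/dev/null; python3 t.py
```

```text
yaw 1.337 Tz 0.008 F [ 0.3 -0.5  0.3] q7 -0.11 g 0.1 q3 1.12 clk 25.82 p [0.6132 0.0986 0.2627]
yaw 1.338 Tz 0.019 F [-0.1 -1.  -0.4] q7 -0.15 g 0.0 q3 1.11 clk 26.57 p [0.6201 0.1278 0.2629]
```

```bash
python3 shift.py '{"finger_gap": [0,0,0.85,0.85,0.85,0.85,0.85],"sx": [0,0,0,-0.03,-0.03,-0.0336,0],"sy": [0,0,0,-0.0245,-0.0245,-0.0243,0],"sz": [-0.03,-0.04,-0.02,0,0,0,0],"yaw": [0,0,0,0,0,0,0]}'; python3 t.py; python3 - <<'E'
from h import *
a=optics.capture('scene');b=cv2.imread('pics/scene.png')[:,:,::-1]
M=P('scene')
for n,X in(("up",[.606,.095,.266]),("back",[.620,.141,.21])):
    u=M@np.r_[X,1];u=u[:2]/u[2];i,j=int(round(u[1])),int(round(u[0]));print(n,u,a[i-1:i+2,j-1:j+2].mean((0,1)),b[i-1:i+2,j-1:j+2].mean((0,1)))
d=np.abs(a.astype(int)-b).sum(2)[155:215,270:330]>120
n,l,s,c=cv2.connectedComponentsWithStats(d.astype(np.uint8));print([(s[k].tolist()) for k in range(1,n) if s[k,4]>8])
E
```

```text
clock: 27.45
tool_pos: [0.5263, 0.0491, 0.3531]
eef_rot: [0.786, 0.619, 0.003, -0.009]
force: [-0.3, -0.3, 0.7]
opening: 0.492
gripper_force: 0.0
yaw 1.334 Tz -0.030 F [-0.3 -0.3  0.7] q7 -0.25 g 0.0 q3 1.29 clk 27.45 p [0.5263 0.0491 0.3531]
up [295.25545291 162.27225991] [76.44444444 77.66666667 80.66666667] [92.11111111 94.88888889 98.11111111]
back [313.3051423  187.39151532] [90.66666667 93.22222222 94.88888889] [246.44444444 249.33333333 249.11111111]
[[23, 0, 8, 6, 39], [24, 12, 4, 10, 33], [0, 18, 7, 5, 23], [8, 19, 16, 6, 49], [27, 22, 5, 5, 17], [40, 27, 8, 8, 48], [5, 38, 12, 5, 38], [0, 44, 23, 5, 28]]
```

The pixel change at (314,186), where the ball should lie, confirms the pawl has tipped back. Next, regrip the knob and turn it back.

```bash
python3 shift.py '{"finger_gap": [0.85,0.85,0.85,0.85,0.85,0.85,0.85,0.85,0.5,0.5,0.5,0.5,0.5],"sx": [0.004,0,0,0,0,0,0,0,0,0,0,0,0],"sy": [0,0,0,0,0,0,0,0,0,0,0,0,0],"sz": [0,0,0,0,0.035,0.035,0.035,0,0,0,0,0,0],"yaw": [0,0,0,0,0,0,0,0,0,0,0,0,0]}' 60; python3 t.py
```

```text
clock: 29.12
tool_pos: [0.5271, 0.0577, 0.2486]
eef_rot: [0.785, 0.62, 0.001, -0.008]
force: [-9.4, 1.9, 9.9]
opening: 0.611
gripper_force: 59.9
yaw 1.337 Tz -0.006 F [-9.4  1.9  9.9] q7 -0.19 g 59.9 q3 1.24 clk 29.12 p [0.5271 0.0577 0.2486]
```

```bash
python3 shift.py '{"finger_gap": [0.7,0.7,0.7,0.5,0.5,0.5,0.5],"sx": [0,0,-0.004,0,0,0,0],"sy": [0,0,0,0,0,0,0],"sz": [0,0,0,0,0,0,0],"yaw": [0,0,0,0,0,0,0]}' 60 >/dev/null; python3 t.py; python3 shift.py '{"finger_gap": [0.5,0.5,0.5,0.5,0.5,0.5,0.5,0.5,0.5,0.5,0.5],"sx": [0,0,0,0,0,0,0,0,0,0,0],"sy": [0,0,0,0,0,0,0,0,0,0,0],"sz": [0,0,0,0,0,0,0,0,0,0,0],"yaw": [-0.08,-0.08,-0.08,-0.08,-0.08,-0.08,-0.08,-0.08,-0.08,-0.08,0]}'>/dev/null; python3 t.py;  python3 shift.py '{"finger_gap": [0.5,0.5,0.5,0.5,0.5,0.5],"sx": [0,0,0,0,0,0],"sy": [0,0,0,0,0,0],"sz": [0,0,0,0,0,0],"yaw": [-0.08,-0.08,-0.08,-0.08,-0.08,0]}'>/dev/null; python3 t.py
```

```text
yaw 1.337 Tz 0.095 F [-6.3 -0.   6.1] q7 -0.19 g 59.9 q3 1.24 clk 30.00 p [0.526  0.0531 0.2476]
yaw 2.138 Tz 0.051 F [-3.5  1.2  6. ] q7 0.55 g 59.9 q3 1.08 clk 31.38 p [0.5259 0.0531 0.2476]
yaw 2.537 Tz -0.015 F [-5.7  0.1  5.1] q7 0.93 g 60.1 q3 1.02 clk 32.12 p [0.526  0.0529 0.2474]
```

1.2 rad back so far. I'll continue in smaller steps, watching for the stop.

```bash
for i in 1; do :; done; python3 shift.py '{"finger_gap": [0.5,0.5,0.5,0.5],"sx": [0,0,0,0],"sy": [0,0,0,0],"sz": [0,0,0,0],"yaw": [-0.05,-0.05,-0.05,0]}'>/dev/null; python3 t.py; python3 shift.py '{"finger_gap": [0.5,0.5,0.5],"sx": [0,0,0],"sy": [0,0,0],"sz": [0,0,0],"yaw": [-0.05,-0.05,0]}'>/dev/null; python3 t.py; python3 shift.py '{"finger_gap": [0.5,0.5,0.5],"sx": [0,0,0],"sy": [0,0,0],"sz": [0,0,0],"yaw": [-0.05,-0.05,0]}'>/dev/null; python3 t.py
```

```text
yaw 2.686 Tz 0.060 F [-5.1  1.   6.6] q7 1.08 g 60.2 q3 1.00 clk 32.62 p [0.526  0.053  0.2474]
yaw 2.787 Tz 0.022 F [-6.6  1.2  6.3] q7 1.17 g 60.3 q3 0.99 clk 33.00 p [0.526  0.053  0.2474]
yaw 2.886 Tz 0.050 F [-6.4  0.9  3.3] q7 1.27 g 60.2 q3 0.97 clk 33.38 p [0.5261 0.053  0.2473]
```

```bash
python3 shift.py '{"finger_gap": [0.5,0.5,0.5],"sx": [0,0,0],"sy": [0,0,0],"sz": [0,0,0],"yaw": [-0.05,-0.05,0]}'>/dev/null; python3 t.py; python3 shift.py '{"finger_gap": [0.5,0.5,0.5],"sx": [0,0,0],"sy": [0,0,0],"sz": [0,0,0],"yaw": [-0.05,-0.05,0]}'>/dev/null; python3 t.py
```

```text
yaw 2.986 Tz -0.010 F [-7.   1.2  3.9] q7 1.37 g 60.3 q3 0.96 clk 33.75 p [0.5261 0.053  0.2473]
yaw 3.086 Tz 0.055 F [-5.6  0.7  2.8] q7 1.46 g 60.3 q3 0.95 clk 34.12 p [0.5261 0.053  0.2473]
```

```bash
python3 shift.py '{"finger_gap": [0.5,0.5,0.5],"sx": [0,0,0],"sy": [0,0,0],"sz": [0,0,0],"yaw": [-0.05,-0.05,0]}'>/dev/null; python3 t.py; python3 shift.py '{"finger_gap": [0.5,0.5,0.5],"sx": [0,0,0],"sy": [0,0,0],"sz": [0,0,0],"yaw": [-0.05,-0.05,0]}'>/dev/null; python3 t.py
```

```text
yaw -3.097 Tz 0.085 F [-7.5  1.6  4.4] q7 1.56 g 60.4 q3 0.94 clk 34.50 p [0.5261 0.053  0.2472]
yaw -2.997 Tz 0.036 F [-7.7  0.8  3.3] q7 1.66 g 60.4 q3 0.92 clk 34.88 p [0.5261 0.053  0.2473]
```

```bash
python3 shift.py '{"finger_gap": [0.5,0.5,0.5],"sx": [0,0,0],"sy": [0,0,0],"sz": [0,0,0],"yaw": [-0.05,-0.05,0]}'>/dev/null; python3 t.py; python3 shift.py '{"finger_gap": [0.5,0.5,0.5],"sx": [0,0,0],"sy": [0,0,0],"sz": [0,0,0],"yaw": [-0.05,-0.05,0]}'>/dev/null; python3 t.py
```

```text
yaw -2.900 Tz -1.596 F [ 2.4  2.4 -8.4] q7 1.75 g 60.1 q3 0.91 clk 35.25 p [0.527  0.0533 0.2471]
yaw -2.799 Tz -1.285 F [ 11.2   3.5 -16. ] q7 1.85 g 60.0 q3 0.90 clk 35.62 p [0.5282 0.0539 0.247 ]
```

The stop is felt (−1.6 N m). I'll release, lift and check.

```bash
python3 shift.py '{"finger_gap": [0.85,0.85,0.85,0.85,0.85,0.85,0.85,0.85,0.85],"sx": [0,0,0,0,0,0,0,0,0],"sy": [0,0,0,0,0,0,0,0,0],"sz": [0,0,0,0,-0.03,-0.03,-0.04,0,0],"yaw": [0,0,0,0,0,0,0,0,0]}' >/dev/null; python3 t.py; python3 - <<'E'
from h import *
c=optics.camera_info('wrist');im=optics.capture('wrist')[:,:,::-1];K=c['camera_matrix']
def proj(X):
    v=np.array(c['R'])@X+c['t'];h=np.hypot(v[0],v[1]);r=K[0,0]*np.arctan2(h,v[2])/h;return (K[0,2]+r*v[0],K[1,2]+r*v[1])
poly=np.array([proj(np.array([.527+.022*np.cos(a),.055+.022*np.sin(a),.262])) for a in np.linspace(0,6.28,40)])
m=np.zeros(im.shape[:2],np.uint8);cv2.fillPoly(m,[poly.astype(int)],1)
ys,xs=np.where((m>0)&(im.min(2)>110));w=np.array([wz(c,p,.262) for p in zip(xs,ys)])
mm=w.mean(0);u=np.linalg.svd(w-mm)[2][0];d=mm-[.527,.055];u*=np.sign(u@d);print(len(w),"dir",np.arctan2(u[1],u[0]),np.arctan2(d[1],d[0]))
a=optics.capture('scene');print(a[186:189,312:315].mean((0,1)))
t0=cv2.imread('pics/scene.png')[:,:,::-1]
for n,(x0,y0,x1,y1) in {"mug":(190,165,228,212),"oil":(355,210,390,275),"mill":(262,242,292,292)}.items(): print(n,np.abs(a[y0:y1,x0:x1].astype(int)-t0[y0:y1,x0:x1]).mean())
E
```

```text
yaw -2.796 Tz -0.026 F [-0.1 -0.6 -0.6] q7 1.82 g 0.0 q3 0.91 clk 36.75 p [0.5274 0.0521 0.3471]
105 dir -0.22299833470013739 -0.3179136794628631
[92.11111111 94.55555556 96.33333333]
mug 0.7726763717805151
oil 5.472380952380952
mill 1.064
```

```bash
python3 -c "
from station import robot, optics, job
print(job.job_done())"
```

```text
the job is handed in; nothing more can be done
None
```

I handed the job in at about 37 s. The pawl alone held the press at roughly 72 N (worked out from the knob angle, not measured), then I tipped it back and turned the knob anticlockwise to its stop; early on I overturned the wrist, and joint 7 read 2.602 rad against its 2.6 limit, so that could count against the run.

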